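# Open the brush-cap jar on the pottery-mending bench

## Robot

A 6-joint arm with a two-finger parallel gripper is mounted at the origin on the work surface. World frame = base frame: x ahead of the robot, y to its left, z up, the work surface at z = 0. Lengths are in mm, angles in rad, forces in N, time in s.
With the tool pointing down it reaches from about 400 to 925 mm from the base axis. Payload 12.5 kg.
Tool frame: the origin (TCP) lies at the very end of the fingers, on their centre line; the grasp point (between the pads) lies 19 mm behind it; z points along the fingers, y is the line along which they close (so a half turn about z gives the same grasp; the last joint's range is limited). The gripper opens to 95 mm and grips with 3 to 60 N. Pads are 20 mm wide; open, the fingers measure 119 mm over their backs; the gripper's body (75 mm by 180 mm) begins 59 mm behind the grasp point.
Start: joints at [-1.435, 0.491, 1.559, -0, 1.092, -0.106], TCP at [149.679, -606.83, 214.661] pointing down, gripper open.
Joint ranges: [-3.1, 3.1], [-0.84, 2.19], [0.05, 2.79], [-1.13, 4.28], [0.06, 2.93], [-2.69, 2.69]. Speed limits (rad/s): [2.22, 2.22, 2.79, 3.14, 3.14, 3.14].

## Interface

Orientations are given as a unit quaternion [x, y, z, w].
In Python, from cell import manip, imaging, job gives the robot as it stands.
- The arm moves only by the shell command python3 -m creep 'ROWS'. ROWS is JSON, a list of rows, each a list of 3 entries, a list of its own where there are three numbers: the gripper command: -1 is shut, 1 is fully open, values between are in proportion, then the shift along the tool's x, y, z in cm, then the turn, a rotation vector about the tool's x, y, z in degrees. A call has 1 to 8 rows; each row shifts and turns the commanded pose from where the row before left it, along the tool's axes as they then stand; what a row does not reach is not made up. A row lasts 1/8 s, in which the tool goes at most 62.5 mm and 10.7 degrees, less where a joint would pass 70% of its speed; a pose out of reach is approached as far as the arm can. A call is refused whole if a number of a shift passes 6.25 or a number of a turn 10.7, either way. A call with a gripper value outside its range is refused whole. The fingers move at their own pace and stop on an object; the grip force is fixed at half the most. Time passes only in rows, so rows that do not move let the fingers close. It gives the time, the measured TCP pose, the force, the opening and the grip force at its end, in the units of the state.
- manip.sense(): the state, without advancing time (a new reading comes with each control period).
- imaging.read_camera(name): name is "scene" or "top" or "wrist"; returns a dict with "color" (384x512x3 uint8, red, green, blue), "mtx" (3x3 intrinsics, pixels), "k1" (the pictures are not rectified: a ray, as slopes to the right and down, at radius r is drawn at 1 + k1 r^2 times it, then the intrinsics apply), "R" (3x3) and "t" (3): a world point X has camera coordinates R X + t. Camera axes: x right, y down, z forward; pixel columns grow to the right and rows downward; lengths in mm; the calibration is good to about 2 mm. A picture is of the moment at which its call begins. There is no depth.
- job.finish_job(): hands the job in; it is judged then, once.
The state is a dict: "time": time; "q": joint angles; "qd": joint speeds; "tau": joint torques, N m; "tool_pos": TCP position; "tool_rot": TCP orientation; "ft_force": force on the tool from outside, world axes, zero at the start; "torque": the same for the moment, N m; "width": opening from 0.0 (shut) to 1.0 (fully open); "grasp_force": force on a finger pad.
Only numpy, scipy, OpenCV 4.12 (cv2) and the standard library are available. Lean on these libraries where they do the work, as an engineer would, in place of code of your own. Each camera call takes 0.05 s, during which the arm holds its last target. There are 200 camera calls.

## Task

Stand the square amber jar gently down into the square recess of the wooden block, right to the bottom, so that it cannot turn; then unscrew its tight black brush cap, anticlockwise, until the threads let go, and raise it. Finish still holding the cap, level and just above the open jar: its lower edge clear of the jar's mouth, its brush still hanging inside the jar without leaning on the glass, the jar still fully home in the block. Leave the clay juglet, the bowl of sherds and the steel caliper alone.

Things in the scene. Friction and masses are not known exactly. Their poses are not given: they have to be found in the camera images.
- jar: Square bottle of dark amber glass with blank paper labels, loose, 0.25 to 0.5 kg, upright on the bench at the start. Body 58 x 58 mm, 64 mm high (shoulder), its sides square to the jar's x and y; above it a round neck 39 mm wide up to the mouth at 90 mm; 94.5 mm high with the cap on. Not held, it turns along with the cap. Origin: centre of its underside, z up.
- jar_mouth (a point): Centre of the jar's open mouth (33 mm wide inside), 90 mm above its underside.
- cap: Black ribbed screw cap, 54 mm across, 27.5 mm high, tight on the jar at the start; cap and brush weigh 60 g. Origin: centre of its lower edge, z up; screwed on, this lies 67 to 69 mm above the jar's underside, just above the shoulder (64 mm), which fingertips must clear. A springy liner inside pushes the cap up some 3 mm when it comes free.
- cap_top (a point): Centre of the cap's top, 27.5 mm above its lower edge. Quick thread, three lugs, about 0.3 to 0.5 N m: turn anticlockwise seen from above. a = cap's yaw minus jar's yaw: 0 (tightest) to 15 degrees at the start; threads let go at a = 66 to 70; a stop comes at about 100; between them the cap lifts straight off, rising 1.5 mm on the way. Lifted sooner, it takes the jar along.
- brush_tip (a point): Tip of the rigid brush (12 mm thick) that hangs under the cap, inside the jar at the start: on the cap's axis, 49 mm below its lower edge.
- block: Light wooden block, 112 x 112 x 34 mm, fixed to the bench; in the middle a square recess 62 x 62 mm, 25 mm deep, its mouth chamfered 4 mm, its sides square to the block's x and y. Any side of the jar may face any way; the seated jar has 2 mm of play each way and can turn about 4 degrees before the recess holds it. Origin: centre of the underside, z up.
- block_floor (a point): Centre of the recess floor, 9 mm above the bench: the jar's underside comes to rest here.
- juglet: Bystander: small reddish clay juglet, 74 mm wide, 102 mm high, loose. Origin: centre of its underside, z up.
- bowl: Bystander: pale bowl with potsherds in it, 110 mm wide, 42 mm high, loose. Origin: centre of its underside.
- caliper: Bystander: flat steel caliper, about 150 x 60 x 9 mm, lying loose on the bench. Origin: on the underside of its beam, middle of its length.

How it is judged (in metres and radians):
On the way, in this order (a step that is already met when the one before it is completed fails the run):
1. the jar stands upright at the bottom of the block's recess (horizontal distance between jar and block_floor below 0.006 m and z of jar in the frame of block_floor below 0.003 m and angle between jar's own z axis and vertical below 0.06 rad), for 0.2 s.
2. the cap's threads are free: the cap has come up 8 mm off the jar while the jar stays home in the recess (z of cap in the frame of jar above 0.075 m and horizontal distance between jar and block_floor below 0.006 m and z of jar in the frame of block_floor below 0.004 m and angle between jar's own z axis and vertical below 0.06 rad), for 0.1 s.
At the end, for the whole second after the job is handed in: Jar upright on the recess floor (3 mm in height, 6 mm sideways). Cap held still in the fingers, level within 0.15 rad, centred over the mouth within 12 mm, its lower edge 1 mm or more above the mouth, the brush tip 1 mm or more below it, cap and brush bearing on nothing (under 0.3 N) (all of step 1 and z of cap in the frame of jar_mouth above 0.001 m and z of brush_tip in the frame of jar_mouth below -0.001 m and horizontal distance between cap and jar_mouth below 0.012 m and angle between cap's own z axis and vertical below 0.15 rad and contact force between the fingers and cap above 2 N and contact force between cap and jar below 0.3 N and linear speed of each of cap, jar below 0.02 m/s); the arm keeps its last pose, push and grip.
It fails at once if the juglet was shifted more than 20 mm or tipped (distance of juglet from where it was at the start of the episode above 0.02 m or angle between juglet's own z axis and vertical above 0.3 rad).
It fails at once if the bowl of sherds was shifted more than 20 mm or tipped (distance of bowl from where it was at the start of the episode above 0.02 m or angle between bowl's own z axis and vertical above 0.3 rad).
It fails at once if the caliper was shifted more than 20 mm (distance of caliper from where it was at the start of the episode above 0.02 m).
It fails at once if the jar was tipped more than 0.5 rad (angle between jar's own z axis and vertical above 0.5 rad).
It fails at once if the glass jar was dropped or rammed into the recess (faster than 0.35 m/s in its last 15 mm) (horizontal distance between jar and block_floor below 0.02 m and z of jar in the frame of block_floor below 0.015 m and linear speed of jar above 0.35 m/s).
It also fails if it takes over 48 s, if anything falls off the work surface, if the arm or the gripper's body presses on something with over 40 N, if the wrist force passes 120 N, or if a joint passes its speed limit or range.

## Working session

There is one attempt and no reset: what is moved stays moved. The work goes in short steps, Python scripts to look and compute and a shell command to move; the robot and the scene stay as the last step left them, time stands still between calls to the robot, and variables do not carry over. Pictures are saved under pics/ and viewed, at most 10 in all, crops included, and the job is handed in when it is done.

```bash
mkdir -p pics; ls
python3 - <<'E'
from cell import manip, imaging
import cv2,numpy as np,pickle
s=manip.sense(); print(s)
d={n:imaging.read_camera(n) for n in("scene","top","wrist")}
pickle.dump(d,open('d0.pkl','wb'))
for n in d: print(n,d[n]['mtx'],d[n]['k1'],d[n]['R'],d[n]['t'])
im=np.hstack([d['top']['color'],d['scene']['color']])[:,:,::-1]
cv2.imwrite('pics/top0.png',d['top']['color'][:,:,::-1]);cv2.imwrite('pics/scene0.png',d['scene']['color'][:,:,::-1])
E
```

```text
pics
{'time': 0.0, 'q': array([-1.43459978e+00,  4.91579420e-01,  1.55948842e+00,  3.90350963e-05,
        1.09172062e+00, -1.05591542e-01]), 'qd': array([ 0.0007585 , -0.00136868,  0.00133829, -0.00034853,  0.00059701,
       -0.00022075]), 'tau': array([-8.85289792e-04, -6.12638927e+01, -2.58180320e+01,  6.92061125e-02,
        4.81661002e-02, -7.93438403e-05]), 'tool_pos': array([ 149.64926952, -606.5439759 ,  214.03600024]), 'tool_rot': array([ 9.92702120e-01,  1.20590810e-01,  8.16380488e-06, -5.98099294e-04]), 'ft_force': array([ 0.18672313,  0.26281066, -1.27820262]), 'torque': array([ 0.01118634, -0.04084316,  0.03188159]), 'grasp_force': 0.0, 'width': 0.9995288483491598}
scene [[420.68786939   0.         250.59715052]
 [  0.         420.68786939 188.60817558]
 [  0.           0.           1.        ]] -0.0627782645167534 [[ 0.28430285  0.95864608  0.01302277]
 [ 0.7242884  -0.20586079 -0.65804837]
 [-0.62815461  0.19651726 -0.75286304]] [-177.35812377 -361.73944443 1513.98726242]
top [[377.00731509   0.         250.02244509]
 [  0.         377.00731509 190.00082815]
 [  0.           0.           1.        ]] -0.08717700855102924 [[ 0.01833126 -0.99982846 -0.00264756]
 [-0.99864064 -0.01818013 -0.04885033]
 [ 0.04879382  0.00353945 -0.9988026 ]] [  11.45131542  583.24982699 1196.28248678]
wrist [[267.12919653   0.         257.14987104]
 [  0.         267.12919653 196.02002785]
 [  0.           0.           1.        ]] -0.016304555556589898 [[ 0.23976816 -0.97082955 -0.0011005 ]
 [-0.93228607 -0.23056493  0.2787158 ]
 [-0.27083928 -0.0658012  -0.960373  ]] [-626.20905049  -31.46665301  391.80075446]
```

View pics/top0.png

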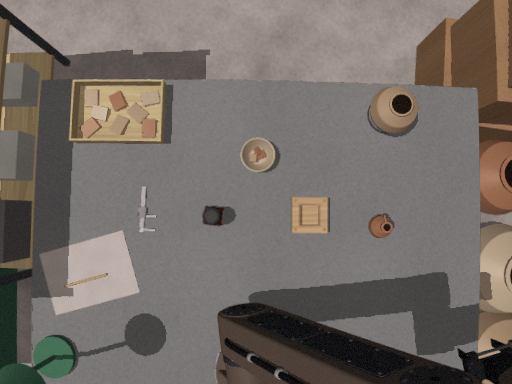

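View pics/scene0.png

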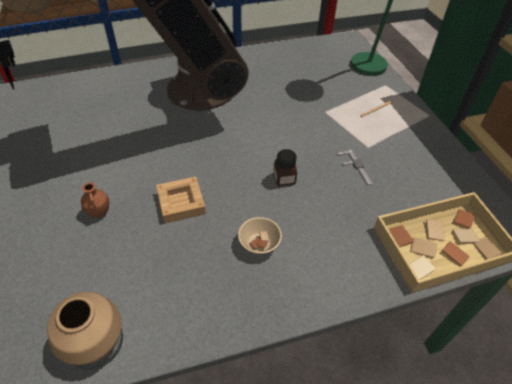

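The top view shows the jar at (213,215), block (310,215), bowl (258,155), juglet (381,226) and caliper (145,210). The scene view shows the jar at (286,168) and the block at (181,198).

```bash
cat > h.py <<'E'
import numpy as np,cv2
def ray(c,uv):
    K,k=c['mtx'],c['k1']
    p=cv2.undistortPoints(np.array(uv,float).reshape(-1,1,2),K,np.array([k,0,0,0.]),).reshape(-1,2)
    d=np.c_[p,np.ones(len(p))]@c['R']; o=-c['R'].T@c['t']; return o,d
def onz(c,uv,z):
    o,d=ray(c,uv); return o+d*((z-o[2])/d[:,2])[:,None]
def proj(c,X):
    X=np.array(X,float).reshape(-1,3)
    return cv2.projectPoints(X,cv2.Rodrigues(c['R'])[0],c['t'],c['mtx'],np.array([c['k1'],0,0,0.]))[0].reshape(-1,2)
E
python3 - <<'E'
import pickle,cv2,numpy as np
from h import *
d=pickle.load(open('d0.pkl','rb'));c=d['top']
im=c['color'];hsv=cv2.cvtColor(im,cv2.COLOR_RGB2HSV)
def big(m,x0,y0,x1,y1):
    z=np.zeros_like(m);z[y0:y1,x0:x1]=m[y0:y1,x0:x1]
    cs=cv2.findContours(z,cv2.RETR_EXTERNAL,cv2.CHAIN_APPROX_NONE)[0]
    return max(cs,key=cv2.contourArea)
m=((hsv[...,1]>90)&(hsv[...,2]>90)).astype(np.uint8)
b=big(m,280,185,345,245); 
P=onz(c,b.reshape(-1,2),34)[:,:2].astype(np.float32); print('block',cv2.minAreaRect(P))
j=big((im.max(2)<60).astype(np.uint8),190,195,240,240)
print('jar',cv2.boundingRect(j)); print(cv2.minAreaRect(onz(c,j.reshape(-1,2),80)[:,:2].astype(np.float32)))
for n,p,z in(('cap',(211,216),94.5),('bowl',(258,155),40),('jug',(381,226),60),('cal',(145,210),9)):print(n,onz(c,[p],z))
A=cv2.resize(im[190:240,190:240],(400,400),interpolation=2);B=cv2.resize(im[190:240,285:335],(400,400),interpolation=2)
cv2.imwrite('pics/crop0.png',np.hstack([A,B])[:,:,::-1])
E
```

```text
block ((508.13336181640625, -167.2334442138672), (104.14659881591797, 111.21353912353516), 0.8879860043525696)
jar (203, 206, 21, 19)
((501.4637145996094, 133.93360900878906), (58.676578521728516, 55.155670166015625), 84.76252746582031)
cap [[499.01161546 137.15314339  94.5       ]]
bowl [[692.83643202  -1.15762761  40.        ]]
jug [[ 476.11407724 -387.14189033   60.        ]]
cal [[512.09980693 361.35783108   9.        ]]
```

View pics/crop0.png

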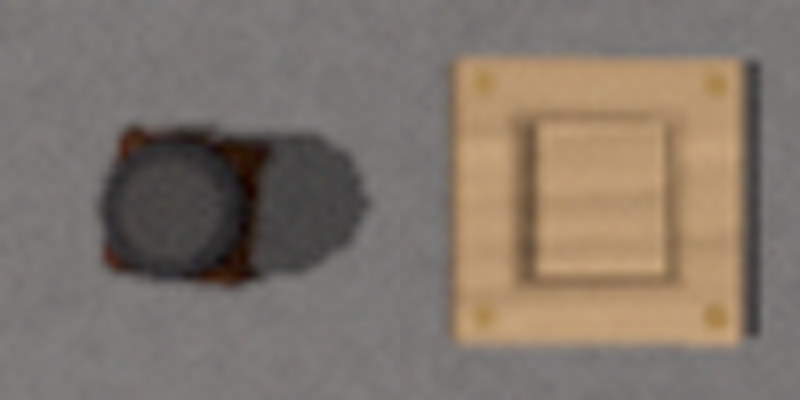

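The crop shows the round black cap over a jar turned slightly clockwise of the axes. The block is almost square to the axes, with its recess at right crop (600,195). I'll go over the block first, square the tool to the world axes, and look with the wrist camera.

```bash
python3 -m creep '[[1,[4.53,-3.42,0],[0,0,0]],[1,[4.53,-3.42,0],[0,0,0]],[1,[4.53,-3.42,0],[0,0,0]],[1,[4.53,-3.42,0],[0,0,0]],[1,[4.53,-3.42,0],[0,0,0]],[1,[4.53,-3.42,0],[0,0,0]],[1,[4.53,-3.42,0],[0,0,0]],[1,[4.53,-3.42,0],[0,0,0]]]' && python3 -m creep '[[1,[4.53,-3.42,0],[0,0,0]],[1,[4.53,-3.42,0],[0,0,0]],[1,[0,0,0],[0,0,6.93]],[1,[0,0,0],[0,0,6.93]],[1,[0,0,0],[0,0,0]]]'
python3 - <<'E'
from cell import manip, imaging
import cv2,pickle
c=imaging.read_camera('wrist');pickle.dump(c,open('wb.pkl','wb'));cv2.imwrite('pics/wb.png',c['color'][:,:,::-1])
s=manip.sense();print(s['time'],s['tool_pos'],s['tool_rot'],s['ft_force'])
E
```

```text
time: 1.15
tool_pos: [437.0, -252.8, 214.7]
tool_rot: [0.993, 0.121, 0.0, 0.0]
ft_force: [0.8, -0.1, -2.0]
width: 1.003
grasp_force: 0.0
time: 1.78
tool_pos: [507.6, -166.1, 214.5]
tool_rot: [1.0, 0.001, -0.0, -0.0]
ft_force: [0.7, -0.8, -0.0]
width: 1.001
grasp_force: 0.0
1.825 [ 507.52579355 -166.26604917  214.50439138] [ 9.99999201e-01  1.25628840e-03 -1.36133794e-04 -3.88786397e-05] [ 0.44591267  0.03169802 -0.23542662]
```

View pics/wb.png

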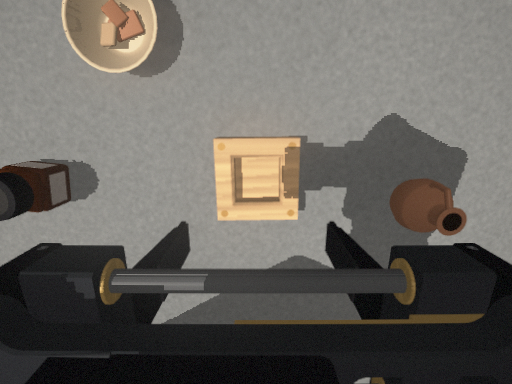

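The block is at (258,179) in the wrist view, square to the image, with the jar at far left and the juglet at right. Now I move over the jar.

```bash
python3 -m creep '[[1,[-0.14,-6.06,0],[0,0,0]],[1,[-0.14,-6.06,0],[0,0,0]],[1,[-0.14,-6.06,0],[0,0,0]],[1,[-0.14,-6.06,0],[0,0,0]],[1,[-0.14,-6.06,0],[0,0,0]],[1,[0,0,0],[0,0,0]],[1,[0,0,0],[0,0,0]]]'
python3 - <<'E'
from cell import manip, imaging
import cv2,pickle,numpy as np
from h import *
c=imaging.read_camera('wrist');pickle.dump(c,open('wj.pkl','wb'));cv2.imwrite('pics/wj.png',c['color'][:,:,::-1])
s=manip.sense();print(s['time'],s['tool_pos'],s['tool_rot'],s['ft_force'])
b=pickle.load(open('wb.pkl','rb'));hsv=cv2.cvtColor(b['color'],cv2.COLOR_RGB2HSV)
m=((hsv[...,1]>80)).astype(np.uint8);z=np.zeros_like(m);z[125:230,200:320]=m[125:230,200:320]
k=max(cv2.findContours(z,0,1)[0],key=cv2.contourArea).reshape(-1,2)
P=onz(b,k,34)[:,:2].astype(np.float32);print(cv2.minAreaRect(P),P.min(0),P.max(0))
print(cv2.boundingRect(k), onz(b,[(214,139),(300,139),(298,219),(218,219)],34))
E
```

```text
time: 2.7
tool_pos: [500.6, 136.4, 214.5]
tool_rot: [1.0, 0.001, -0.0, 0.0]
ft_force: [-0.3, -1.1, 0.8]
width: 1.0
grasp_force: 0.0
2.75 [500.71536285 135.79926506 214.54764538] [ 9.99999976e-01  1.57194880e-04 -6.84862333e-05  1.39400192e-04] [-1.05741609  0.35830775 -0.01663605]
((507.8443908691406, -167.2961883544922), (113.22512817382812, 112.43958282470703), 0.5463064312934875) [ 451.59445 -223.80124] [ 564.3543   -110.572525]
(213, 137, 88, 83) [[ 561.68440377 -111.91760194   34.        ]
 [ 561.83529371 -222.73427615   34.        ]
 [ 451.75519165 -224.97259344   34.        ]
 [ 451.59446131 -112.74938057   34.        ]]
```

View pics/wj.png

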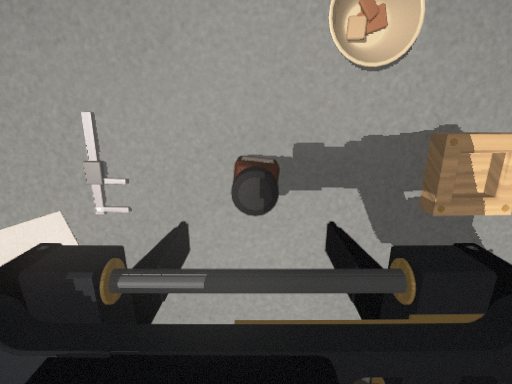

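The cap is centred near (256,190), with the far side of the amber body showing above it from (235,158) to (279,162). I'll enlarge it to read the corners.

Run:
```python
import pickle,cv2,numpy as np
from h import *
c=pickle.load(open('wj.pkl','rb'));im=c['color']
cr=im[145:225,220:300];cv2.imwrite('pics/cj.png',cv2.resize(cr,(560,560),interpolation=2)[:,:,::-1])
hsv=cv2.cvtColor(im,cv2.COLOR_RGB2HSV)
m=((im.max(2)<75)&(hsv[...,1]<90)).astype(np.uint8);z=np.zeros_like(m);z[168:225,225:281]=m[168:225,225:281]
k=max(cv2.findContours(z,0,1)[0],key=cv2.contourArea);print(cv2.boundingRect(k),cv2.minEnclosingCircle(k))
for p in((256,190),cv2.minEnclosingCircle(k)[0]):print(onz(c,[p],94.5),onz(c,[p],81))
```

```text
(232, 168, 48, 48) ((257.6851806640625, 187.3148193359375), 28.764379501342773)
[[502.86861175 136.14229939  94.5       ]] [[499.273636   136.19234178  81.        ]]
[[505.98657952 134.25699077  94.5       ]] [[502.53663832 134.21933665  81.        ]]
```

View pics/cj.png

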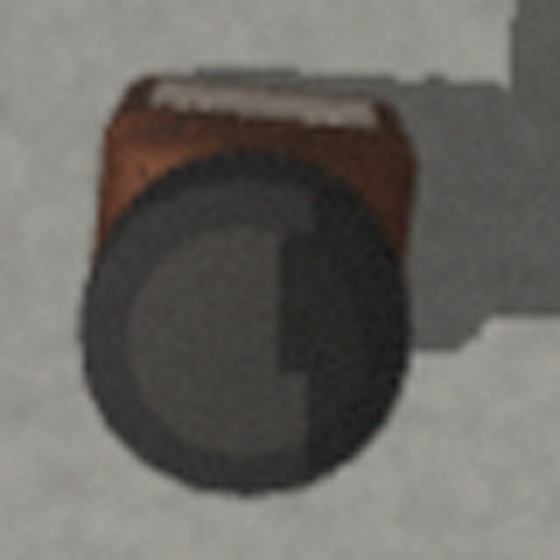

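The jar axis is at about (500.5, 137). The label and shoulder edges slope about 6.5° clockwise, so the jar's yaw is about −6.5° and the block's about +0.5°. I'll grip by the cap, just above the shoulder, so one grasp does the whole job.

```bash
python3 -m creep '[[1,[0,-0.1,4],[0,0,0]],[1,[0,0,4],[0,0,0]],[1,[0,0,3],[0,0,0]],[1,[0,0,2],[0,0,0]],[1,[0,0,1.6],[0,0,0]],[1,[0,0,0],[0,0,0]]]' && python3 -m creep '[[-1,[0,0,0],[0,0,0]],[-1,[0,0,0],[0,0,0]],[-1,[0,0,0],[0,0,0]],[-1,[0,0,0],[0,0,0]],[-1,[0,0,0],[0,0,0]],[-1,[0,0,0],[0,0,0]]]'
```

```text
time: 3.5
tool_pos: [500.5, 136.2, 67.8]
tool_rot: [1.0, -0.001, -0.001, 0.0]
ft_force: [0.1, -0.1, 0.3]
width: 0.999
grasp_force: 0.0
time: 4.25
tool_pos: [500.7, 137.9, 68.7]
tool_rot: [1.0, -0.0, 0.0, -0.0]
ft_force: [0.5, 2.2, 1.9]
width: 0.564
grasp_force: 30.0
```

```bash
python3 -m creep '[[-1,[0,0,-1],[0,0,0]],[-1,[0,0,-3],[0,0,0]],[-1,[0,0,-3],[0,0,0]],[-1,[0.1,3,0],[0,0,0]],[-1,[0.1,4,0],[0,0,0]],[-1,[0.1,4,0],[0,0,0]],[-1,[0.1,4,0],[0,0,0]],[-1,[0.1,4,0],[0,0,0]]]' && python3 -m creep '[[-1,[0.1,4,0],[0,0,0]],[-1,[0.1,4,0],[0,0,0]],[-1,[0,2,0],[0,0,0]],[-1,[0,1.4,0],[0,0,0]],[-1,[0,0,0],[0,0,-3.5]],[-1,[0,0,0],[0,0,-3.5]],[-1,[0,0,0],[0,0,0]],[-1,[0,0,0],[0,0,0]]]'
python3 - <<'E'
from cell import manip, imaging
import cv2,pickle,numpy as np
d={n:imaging.read_camera(n) for n in("scene","top","wrist")}
pickle.dump(d,open('d1.pkl','wb'))
s=manip.sense();print(s['time'],s['tool_pos'],s['tool_rot'],s['ft_force'],s['width'])
a=d['scene']['color'][140:240,130:230];b=d['wrist']['color'][110:235,190:325]
cv2.imwrite('pics/c1.png',np.hstack([cv2.resize(a,(400,400),interpolation=2),cv2.resize(b,(400,400),interpolation=2)])[:,:,::-1])
E
```

```text
time: 5.25
tool_pos: [505.2, -53.6, 138.9]
tool_rot: [1.0, 0.0, -0.0, 0.0]
ft_force: [0.2, -0.8, -3.7]
width: 0.566
grasp_force: 30.0
time: 6.25
tool_pos: [507.6, -165.9, 138.6]
tool_rot: [0.998, 0.061, -0.0, -0.0]
ft_force: [0.5, 0.2, -4.8]
width: 0.569
grasp_force: 30.0
6.4 [ 507.6139213  -166.11879169  138.63182793] [ 9.98150109e-01  6.07976790e-02 -3.32158922e-05  6.89401362e-06] [ 0.4805584   0.39231777 -4.16767292] 0.5595521431012699
```

View pics/c1.png

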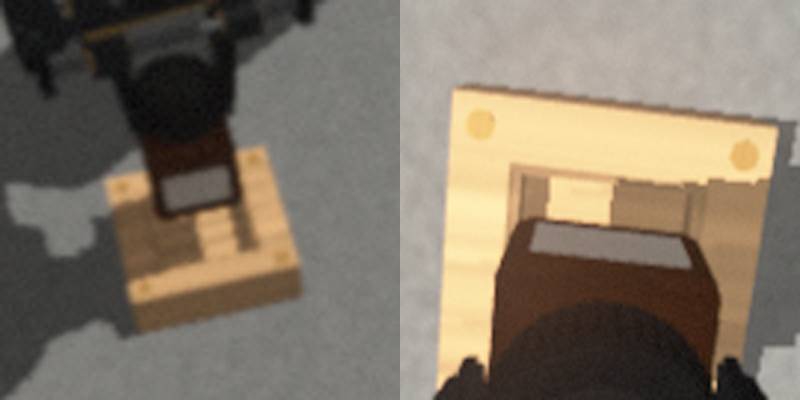

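Jar and block edges are parallel in the wrist view, both sloping about 6.4°. The scene view shows the jar hanging upright above the block. I'll quickly check the lateral offset.

Run:
```python
import pickle,numpy as np
from h import *
c=pickle.load(open('d1.pkl','rb'))['wrist']
px=lambda x,y:(190+(x-400)/2.963,110+y/3.2)
# jar far face, label mid (z~70+32) and bottom edge mid
print('jar bottom far mid',onz(c,[px(613,230)],72))
print('jar sides at shoulder',onz(c,[px(496,290),px(718,305)],134))
print('block far corners',onz(c,[px(455,88),px(778,125)],34))
```

```text
jar bottom far mid [[ 532.1320613  -169.00752789   72.        ]]
jar sides at shoulder [[ 530.0268381  -140.941061    134.        ]
 [ 532.93614481 -192.45825501  134.        ]]
block far corners [[ 562.40517012 -111.57874988   34.        ]
 [ 564.40063641 -222.84514097   34.        ]]
```

```bash
python3 -m creep '[[-1,[0.1,0.05,1],[0,0,0]],[-1,[0,0,1.5],[0,0,0]],[-1,[0,0,1],[0,0,0]],[-1,[0,0,0.4],[0,0,0]],[-1,[0,0,0.4],[0,0,0]],[-1,[0,0,0.4],[0,0,0]]]' && python3 -m creep '[[-1,[0,0,0.3],[0,0,0]],[-1,[0,0,0.3],[0,0,0]],[-1,[0,0,0],[0,0,0]]]'
```

```text
time: 7.15
tool_pos: [508.8, -166.8, 91.6]
tool_rot: [0.998, 0.061, 0.0, 0.0]
ft_force: [0.3, 0.2, -4.2]
width: 0.567
grasp_force: 30.0
time: 7.52
tool_pos: [508.6, -166.7, 85.5]
tool_rot: [0.998, 0.061, -0.0, -0.0]
ft_force: [-0.1, 0.2, -4.9]
width: 0.567
grasp_force: 30.0
```

Bottom is at about 17 mm, inside the recess, with no contact force. Continue to the floor.

```bash
python3 -m creep '[[-1,[0,0,0.3],[0,0,0]],[-1,[0,0,0.3],[0,0,0]],[-1,[0,0,0.1],[0,0,0]],[-1,[0,0,0],[0,0,0]]]' && python3 -m creep '[[-1,[0,0,0.1],[0,0,0]],[-1,[0,0,0],[0,0,0]]]'
```

```text
time: 8.02
tool_pos: [508.6, -166.7, 78.5]
tool_rot: [0.998, 0.061, -0.0, 0.0]
ft_force: [-0.6, 0.1, -3.9]
width: 0.569
grasp_force: 30.0
time: 8.28
tool_pos: [508.7, -166.7, 77.8]
tool_rot: [0.998, 0.061, 0.0, 0.0]
ft_force: [-0.4, 0.6, -1.6]
width: 0.564
grasp_force: 30.0
```

```bash
python3 -m creep '[[-1,[0,0,0.05],[0,0,0]],[-1,[0,0,0],[0,0,0]],[-1,[0,0,0.05],[0,0,0]],[-1,[0,0,0],[0,0,0]],[-1,[0,0,0],[0,0,0]]]'
```

```text
time: 8.9
tool_pos: [508.8, -166.6, 77.2]
tool_rot: [0.998, 0.061, 0.0, 0.0]
ft_force: [-1.7, 2.8, 8.1]
width: 0.567
grasp_force: 30.0
```

The jar is seated: TCP height is 77.2 against 77.5 expected, and contact is about 12 N. Unscrew 43° first, easing upward slightly.

```bash
python3 -m creep '[[-1,[0,0,-0.03],[0,0,-7]],[-1,[0,0,-0.02],[0,0,-7]],[-1,[0,0,-0.02],[0,0,-7]],[-1,[0,0,-0.02],[0,0,-7]],[-1,[0,0,-0.02],[0,0,-7]],[-1,[0,0,-0.02],[0,0,-7]],[-1,[0,0,0],[0,0,0]]]'; python3 -c "
from cell import manip
s=manip.sense();print(s['torque'],s['q'])"
```

```text
time: 9.78
tool_pos: [508.6, -166.5, 78.4]
tool_rot: [0.91, 0.415, 0.0, 0.0]
ft_force: [-1.0, 3.4, 6.4]
width: 0.566
grasp_force: 30.0
[0.58347929 0.24635641 0.06954109] [-4.39804238e-01  5.49483379e-01  1.91300846e+00  2.20873576e-04
  6.78892987e-01  2.73966110e-01]
```

```bash
python3 -m creep '[[-1,[0,0,-0.02],[0,0,-7]],[-1,[0,0,-0.02],[0,0,-7]],[-1,[0,0,-0.02],[0,0,-7]],[-1,[0,0,-0.02],[0,0,-7]]]'; python3 -c "
from cell import manip
s=manip.sense();print(s['torque'])";python3 -m creep '[[-1,[0,0,-0.02],[0,0,-7]],[-1,[0,0,-0.02],[0,0,-7]],[-1,[0,0,0],[0,0,0]],[-1,[0,0,0],[0,0,0]]]'
python3 - <<'E'
from cell import manip, imaging
import cv2,pickle,numpy as np
d={n:imaging.read_camera(n) for n in("scene","wrist")}
s=manip.sense();print(s['time'],s['tool_pos'],s['torque'],s['ft_force'],s['width'])
a=d['scene']['color'][140:240,130:230];b=d['wrist']['color'][110:235,190:325]
cv2.imwrite('pics/c2.png',np.hstack([cv2.resize(a,(400,400),interpolation=2),cv2.resize(b,(400,400),interpolation=2)])[:,:,::-1])
E
```

```text
time: 10.28
tool_pos: [508.1, -166.0, 79.0]
tool_rot: [0.782, 0.624, -0.0, -0.001]
ft_force: [-3.6, 5.3, 6.1]
width: 0.567
grasp_force: 30.0
[ 1.11956933  0.48756329 -0.20679297]
time: 10.78
tool_pos: [508.0, -166.1, 79.4]
tool_rot: [0.701, 0.713, -0.0, -0.001]
ft_force: [-3.8, 5.5, 7.6]
width: 0.563
grasp_force: 30.0
10.875 [ 508.03126216 -166.07683716   79.42829193] [0.97133866 0.6439449  0.02749941] [-3.83064562  5.11690547  7.85865728] 0.5634922029958642
```

View pics/c2.png

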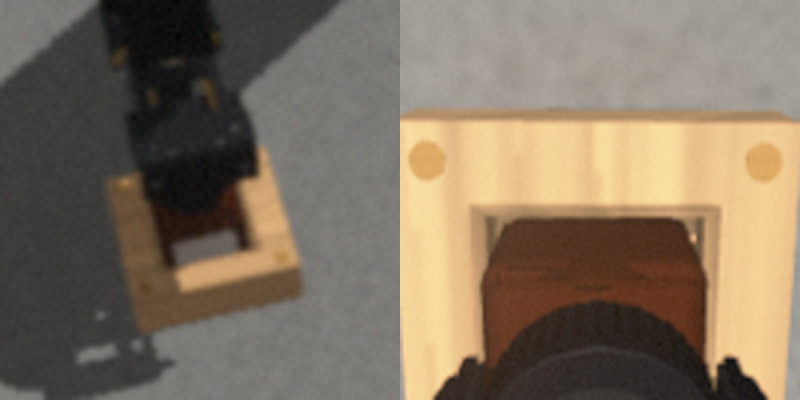

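The jar is still home in the recess and square, and the cap has turned 84°. Lift a little and check the weight.

```bash
python3 -m creep '[[-1,[0,0,-0.2],[0,0,0]],[-1,[0,0,-0.2],[0,0,0]],[-1,[0,0,-0.2],[0,0,0]],[-1,[0,0,0],[0,0,0]],[-1,[0,0,0],[0,0,0]]]'
```

```text
time: 11.5
tool_pos: [508.6, -166.7, 85.1]
tool_rot: [0.701, 0.713, -0.0, 0.0]
ft_force: [-2.1, 0.6, -0.2]
width: 0.564
grasp_force: 30.0
```

The force reads only the cap's weight, so the threads are free. Raise it so the lower edge sits about 10 mm above the mouth.

```bash
python3 -m creep '[[-1,[0,0,-0.5],[0,0,0]],[-1,[0,0,-0.7],[0,0,0]],[-1,[0,0,-0.7],[0,0,0]],[-1,[0,0,-0.5],[0,0,0]],[-1,[0,0,-0.2],[0,0,0]],[-1,[0,0,0],[0,0,0]],[-1,[0,0,0],[0,0,0]],[-1,[0,0,0],[0,0,0]]]'
python3 - <<'E'
from cell import manip, imaging
import cv2,pickle,numpy as np
d={n:imaging.read_camera(n) for n in("scene","wrist")}
s=manip.sense();print(s['time'],s['tool_pos'],s['torque'],s['ft_force'],s['width'])
a=d['scene']['color'][140:240,130:230];b=d['wrist']['color'][110:235,190:325]
cv2.imwrite('pics/c3.png',np.hstack([cv2.resize(a,(400,400),interpolation=2),cv2.resize(b,(400,400),interpolation=2)])[:,:,::-1])
E
```

```text
time: 12.5
tool_pos: [508.6, -166.7, 110.9]
tool_rot: [0.701, 0.713, -0.0, -0.0]
ft_force: [0.3, 0.9, -0.4]
width: 0.566
grasp_force: 30.0
12.6 [ 508.61960361 -166.65966637  110.99184741] [-0.02252108 -0.1002068  -0.04945477] [-0.05456135 -1.35333123  0.00543629] 0.5651783935695878
```

View pics/c3.png

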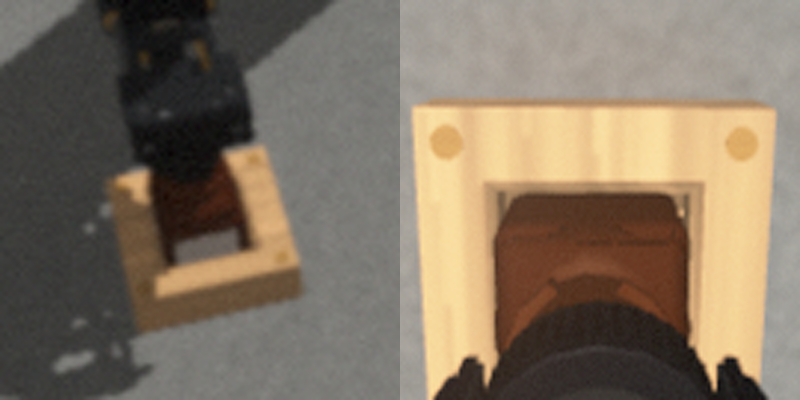

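The jar is still home in the recess. The cap is about 10 mm above the mouth, with the jar's neck visible beneath it, and the contact force is about zero. Handing in.

```bash
python3 -c "
from cell import job
print(job.finish_job())"
```

```text
the job is handed in; nothing more can be done
None
```

I've handed the job in, though the system returned no verdict: by force readings and camera view, the jar is fully home in the block, the cap is unscrewed and held level about 10 mm above the open mouth with its brush still inside, and the arm stayed clear of the juglet, bowl and caliper.

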